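# Push the row of slide boxes home in the feed lane and swing the retaining arm shut

## Robot

A 6-joint arm with a two-finger parallel gripper is mounted at the origin on a cart in front of the work surface, level with it; the furniture and walls round the work are solid. World frame = base frame: x ahead of the robot, y to its left, z up, the work surface at z = 0. Lengths are in m, angles in rad, forces in N, time in s.
With the tool pointing down it reaches from about 0.35 to 0.725 m from the base axis. Payload 4.3 kg.
Tool frame: the origin (TCP) lies between the finger pads; the fingertips stand 22 mm ahead of it and the grasp point (between the pads) lies 3 mm ahead of it (nose_length is the distance from the TCP to the fingertips, in m); z points along the fingers, y is the direction in which the jaws open and shut (so a half turn about z gives the same grasp; the last joint's range is limited). The gripper opens to 85 mm and grips with 20 to 120 N. Pads are 22 mm wide; open, the fingers measure 114 mm over their backs; the gripper's body (76 mm by 85 mm) begins 54 mm behind the grasp point. The pads swing forward as they close: fully open they stand 13 mm farther back than shut.
Start: joints at [-1.313, 0.377, 0.081, 1.274, 0, 1.46], TCP at [0.207, -0.537, 0.253] pointing down, gripper open.
Joint ranges: [-2.72, 2.72], [-0.84, 1.66], [-1.02, 1.22], [-1.77, 2.12], [-1.37, 1.28], [-3.14, 3.14]. Speed limits (rad/s): [2.57, 2.57, 3.14, 3.14, 3.14, 3.14].

## Interface

Orientations are given as a rotation vector (axis times angle).
In Python, from plant import observe, read_camera, camera_params, close_job, nose_length gives the robot as it stands.
- The arm moves only by the tool apply_moves, never from a script. Its argument "targets" is a list of rows, each a list of 3 entries, a list of its own where there are three numbers: the shift along the world's x, y, z in m, then the turn about the world's z in degrees, then the finger opening in m, from 0 to 0.0854. In form: [[[tx, ty, tz], spin, jaw], ...]. A call has 1 to 10 rows; each row shifts and turns the commanded pose from where the row before left it; what a row does not reach is not made up. A row lasts 1/8 s, in which the tool goes at most 62.5 mm and 10.7 degrees, less where a joint would pass 70% of its speed; a pose out of reach is approached as far as the arm can. A call is refused whole if a number of a shift passes 0.0625 or a number of a turn 10.7, either way. A call with a gripper value outside its range is refused whole. The fingers move at their own pace and stop on an object; "grip_force" is the grip in N (left out, the last holds). Time passes only in rows, so rows that do not move let the fingers close. It gives the time, the measured TCP pose, the force and the opening at its end, in the units of the state.
- observe(): the state, without advancing time (a new reading comes with each control period).
- read_camera(name): name is "scene" or "top"; returns the picture (480x640x3 uint8, red, green, blue); there is no depth.
- camera_params(name): a dict with "camera_matrix" (3x3 intrinsics, pixels), "world_from_camera" (4x4, takes a point from camera to world coordinates). Camera axes: x right, y down, z forward; pixel columns grow to the right and rows downward; lengths in m; the calibration is good to about 2 mm. A picture is of the moment at which its call begins. camera_params takes no time and is no camera call.
- close_job(): hands the job in, once; it reports no verdict.
The state is a dict: "time_s": time; "joint_pos": joint angles; "joint_vel": joint speeds; "joint_torque": joint torques, N m; "position": TCP position; "ee_rot": TCP orientation; "ft_force": force on the tool from outside, world axes, zero at the start; "moment": the same for the moment, N m; "grip_width": opening from 0.0 (shut) to 1.0 (fully open).
Only numpy, scipy, OpenCV 4.12 (cv2) and the standard library are available. Lean on these libraries where they do the work, as an engineer would, in place of code of your own. Each camera call takes 0.05 s, during which the arm holds its last target.

## Task

With the fingertips, push the row of five slide boxes from its near end along the metal feed lane, all together, until the front box is fully against the end stop. Then push the red retaining arm round until it lies straight across the lane behind the last box, and move clear. Do not lift or tip any box, keep the arm open until the row is home, and leave the other things on the bench alone.

Things in the scene. Friction and masses are not known exactly. Their poses are not given: they have to be found in the camera images.
- lane: Fixed feed lane, blue floor plate 265x110 mm, top z = 4 mm. Origin at z = 0 on its centre line; x runs along it to the end stop, y to its left, z up. Floor from x = -125 to 140 mm, open at the -x end (nearer the robot). Side guides: inner faces y = +-41 mm, outer +-47, top z = 16 mm. Dark end stop: face at x = 125 mm, top z = 50 mm. With the row home the last box's rear face is at x = -20 mm.
- stop_face (a point): centre of the end stop's face, z = 31 mm; frame as the lane
- gate_hinge (a point): On the upright hinge axis of the red retaining arm at the arm's half height, z = 29 mm; at x = -30.5, y = -56 mm in the lane's frame (right of the lane). Axes as the lane's. The hinge block under it is 22 mm square.
- gate (a joint): Angle of the red arm, rad, 0 to 2.4. 0 = closed: it points along the lane's +y, across the lane, its near side about 4 mm behind the last box of a row that is home. It opens counter-clockwise from above: at angle q it points along (-sin q, cos q) in the lane's x, y. Starts at 1.65 to 2.1; light friction (0.05 N m), stays where left. Closing it on a row that is not home hits the boxes.
- gate_tip (a point): centre of the round free end (13 mm diameter) of the red arm, 85 mm from the hinge axis, z = 29 mm. The arm is a bar 10 mm wide, from z = 20 to 38 mm (top).
- pack1_c (a point): centre of the front box of the row, nearest the end stop: cream cardboard slide box with a blue band on its rear face, 29 mm along the lane, 79 mm across it, 54 mm high, standing on the lane floor (bottom z = 4, centre 31, top 58 mm), 0.13 kg (0.8 to 1.3 times that). x along the lane towards the stop. The boxes start touching, with gaps under 1 mm.
- pack2_c (a point): centre of the second box: cream cardboard slide box with a blue band on its rear face, 29 mm along the lane, 79 mm across it, 54 mm high, standing on the lane floor (bottom z = 4, centre 31, top 58 mm), 0.13 kg (0.8 to 1.3 times that). x along the lane towards the stop. The boxes start touching, with gaps under 1 mm.
- pack3_c (a point): centre of the third box: cream cardboard slide box with a blue band on its rear face, 29 mm along the lane, 79 mm across it, 54 mm high, standing on the lane floor (bottom z = 4, centre 31, top 58 mm), 0.13 kg (0.8 to 1.3 times that). x along the lane towards the stop. The boxes start touching, with gaps under 1 mm.
- pack4_c (a point): centre of the fourth box: cream cardboard slide box with a blue band on its rear face, 29 mm along the lane, 79 mm across it, 54 mm high, standing on the lane floor (bottom z = 4, centre 31, top 58 mm), 0.13 kg (0.8 to 1.3 times that). x along the lane towards the stop. The boxes start touching, with gaps under 1 mm.
- pack5_c (a point): centre of the last box of the row, the one to push; its rear face is 14.5 mm behind this point along the lane's -x: cream cardboard slide box with a blue band on its rear face, 29 mm along the lane, 79 mm across it, 54 mm high, standing on the lane floor (bottom z = 4, centre 31, top 58 mm), 0.13 kg (0.8 to 1.3 times that). x along the lane towards the stop. The boxes start touching, with gaps under 1 mm.
- tally: bystander: round white tally counter, 46x52x36 mm, origin under its centre; do not move
- vial_red: bystander: small amber bottle with red cap, 25 mm diameter, 56 mm high, origin under its centre; do not move
- vial_white: bystander: small amber bottle with white cap, 25 mm diameter, 56 mm high, origin under its centre; do not move
- dish: bystander: petri dish, 58 mm diameter, 12 mm high, origin under its centre; do not move
Not all that is in view belongs to the job. Leave any black or pink look-alike of the part that bears pack3_c alone.

How it is judged:
On the way:
1. the whole row is home against the end stop (within 4 mm) while the red arm is still open (x of pack5_c in the frame of lane above -0.0095 m and height (world z) of each of pack1_c, pack2_c, pack3_c, pack4_c, pack5_c below 0.045 m and angle between each of pack1_c, pack2_c, pack3_c, pack4_c, pack5_c's own z axis and vertical below 0.08 rad and y of pack1_c in the frame of lane between -0.006 and 0.006 m and y of pack2_c in the frame of lane between -0.006 and 0.006 m and y of pack3_c in the frame of lane between -0.006 and 0.006 m and y of pack4_c in the frame of lane between -0.006 and 0.006 m and y of pack5_c in the frame of lane between -0.006 and 0.006 m and value of joint gate above 1.2 rad), for 0.2 s.
At the end, for the whole second after the job is handed in: All five boxes stand upright in the lane, the row pushed home with no more than 4 mm of slack in all, the red arm lies across the lane behind the last box (joint below 0.12 rad), and boxes and arm are at rest (x of pack5_c in the frame of lane above -0.0095 m and height (world z) of each of pack1_c, pack2_c, pack3_c, pack4_c, pack5_c below 0.045 m and angle between each of pack1_c, pack2_c, pack3_c, pack4_c, pack5_c's own z axis and vertical below 0.08 rad and y of pack1_c in the frame of lane between -0.006 and 0.006 m and y of pack2_c in the frame of lane between -0.006 and 0.006 m and y of pack3_c in the frame of lane between -0.006 and 0.006 m and y of pack4_c in the frame of lane between -0.006 and 0.006 m and y of pack5_c in the frame of lane between -0.006 and 0.006 m and value of joint gate below 0.12 rad and linear speed of each of pack1, pack2, pack3, pack4, pack5 below 0.01 m/s and velocity of joint gate below 0.05 rad/s); the robot touches nothing.
It fails at once if a slide box is lifted (more than 12 mm) or tipped over (height (world z) of any of pack1_c, pack2_c, pack3_c, pack4_c, pack5_c above 0.043 m or angle between any of pack1_c, pack2_c, pack3_c, pack4_c, pack5_c's own z axis and vertical above 0.4 rad).
It fails at once if the red arm is closed before the row is home (value of joint gate below 1 rad and x of pack5_c in the frame of lane below -0.015 m).
It fails at once if a bystander is moved more than 10 mm (distance of any of tally, vial_red, vial_white, dish from where it was at the start of the episode above 0.01 m).
It also fails if it takes over 64 s, if anything falls off the work surface, if the arm or the gripper's body presses on something with over 40 N, if the wrist force passes 120 N, or if a joint passes its speed limit or range.

## Working session

There is one attempt and no reset: what is moved stays moved. The work goes in short steps, Python scripts to look and compute and a tool call to move; the robot and the scene stay as the last step left them, time stands still between calls to the robot, and variables do not carry over. Pictures are saved under pics/ and viewed, and the job is handed in when it is done.

Besides the shell and the picture viewer there is one more tool, called after "Call:" as a command line: name --argument value ..., lists and objects as JSON in quotes. apply_moves: Moves the arm, as the interface text tells. Its arguments: {"type":"object","properties":{"targets":{"type":"array"},"grip_force":{"type":"number"}},"required":["targets"]}

```bash
mkdir -p pics
python3 - <<'E'
from plant import *
import cv2,numpy as np
np.set_printoptions(precision=4,suppress=True)
for n in("scene","top"):
    cv2.imwrite(f"pics/{n}0.png",read_camera(n)[:,:,::-1]); p=camera_params(n); print(n,p["camera_matrix"],p["world_from_camera"])
print(observe(),nose_length)
E
```

```text
scene [[457.0207   0.     307.9648]
 [  0.     457.0207 243.6544]
 [  0.       0.       1.    ]] [[ 0.79   -0.3186  0.5239  0.134 ]
 [-0.613  -0.4298  0.663  -0.8559]
 [ 0.0139 -0.8449 -0.5348  0.5174]
 [ 0.      0.      0.      1.    ]]
top [[569.3035   0.     326.687 ]
 [  0.     569.3035 234.6075]
 [  0.       0.       1.    ]] [[ 0.0091 -0.9983  0.057   0.4973]
 [-0.9998 -0.0082  0.017  -0.3149]
 [-0.0165 -0.0572 -0.9982  1.1638]
 [ 0.      0.      0.      1.    ]]
{'time_s': 0.1, 'joint_pos': array([-1.3133,  0.378 ,  0.0797,  1.2744,  0.    ,  1.4605]), 'joint_vel': array([-0.0018, -0.0007,  0.0041,  0.0002, -0.0018, -0.0007]), 'joint_torque': array([  0.0016, -46.4695,  27.0582,   0.0118,  -0.0001,   0.    ]), 'position': array([ 0.2066, -0.536 ,  0.2524]), 'ee_rot': array([-3.0868, -0.5741,  0.0002]), 'ft_force': array([-0.1217,  0.2294,  0.4471]), 'moment': array([ 0.004 , -0.0163,  0.07  ]), 'grip_width': 1.0034514972604676} 0.022
```

View pics/scene0.png

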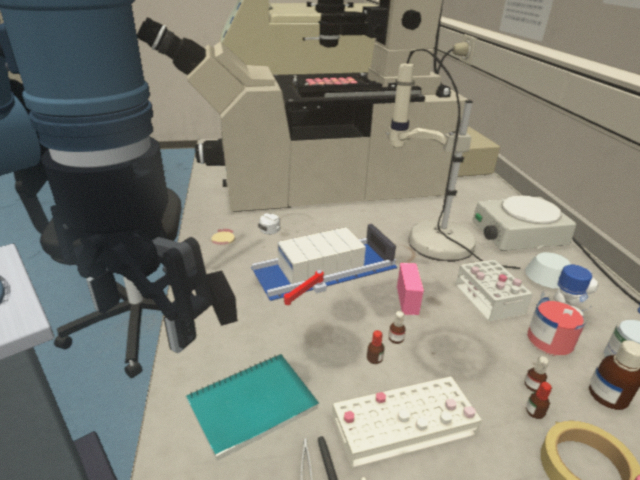

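View pics/top0.png

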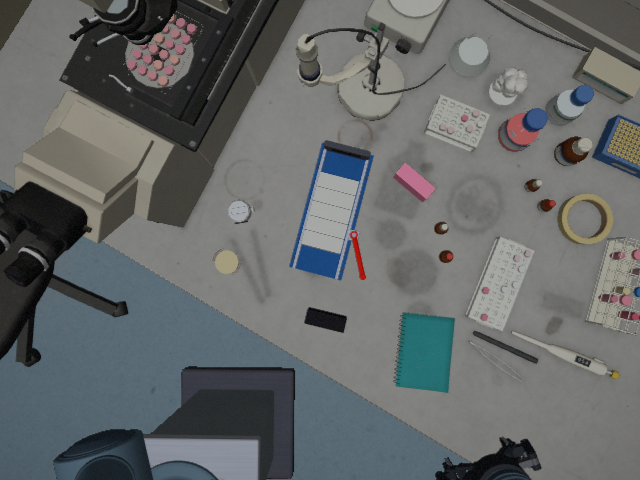

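The top view shows the lane running from about (320,275) to (347,150) and the row of boxes in the middle. The red arm's hinge is near (354,234) and its tip near (362,277). A black look-alike box stands at (326,320), behind the lane mouth. Next I'll enlarge both views.

Run:
```python
import cv2
a=cv2.imread("pics/top0.png")[130:340,270:390]; cv2.imwrite("pics/topc.png",cv2.resize(a,(340,595),interpolation=cv2.INTER_CUBIC))
a=cv2.imread("pics/scene0.png")[210:320,230:430]; cv2.imwrite("pics/scenec.png",cv2.resize(a,(800,440),interpolation=cv2.INTER_CUBIC))
```

```text
(no output)
```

View pics/topc.png

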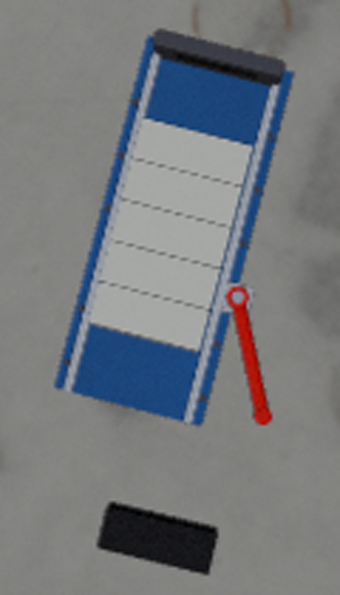

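View pics/scenec.png

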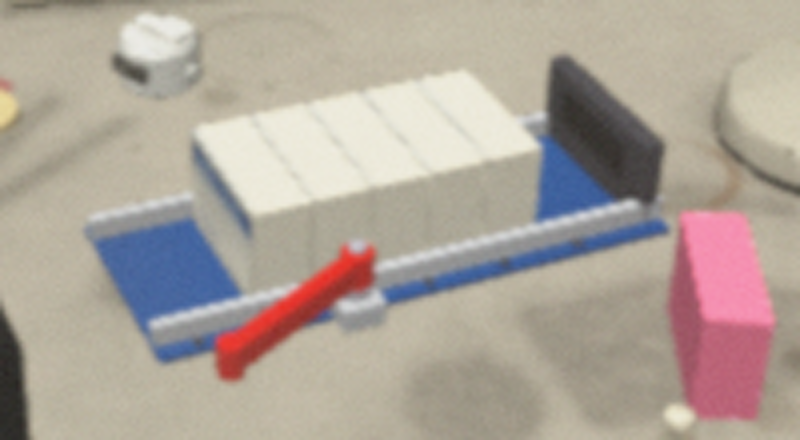

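```bash
cat > fit.py <<'E'
import numpy as np
from scipy.optimize import least_squares
from plant import camera_params
P={n:camera_params(n) for n in("top","scene")}
def proj(n,X):
    T=np.linalg.inv(P[n]["world_from_camera"]); c=T[:3,:3]@X+T[:3,3]; u=P[n]["camera_matrix"]@c; return u[:2]/u[2]
def l2w(p,X):
    c,s=np.cos(p[2]),np.sin(p[2]); return np.array([p[0]+c*X[0]-s*X[1],p[1]+s*X[0]+c*X[1],X[2]])
def pt(k,p):
    xr,q=p[3],p[4]; xf=p[5]; y=p[6]
    return {'nl':(-.125,.055,.004),'nr':(-.125,-.055,.004),'fr':(.14,-.055,.004),'h':(-.0305,-.056,.038),
    'tip':(-.0305-.085*np.sin(q),-.056+.085*np.cos(q),.038),
    'rl':(xr,y+.0395,.058),'rr':(xr,y-.0395,.058),'fl':(xf,y+.0395,.058),'fR':(xf,y-.0395,.058),
    'gl':(-.125,.044,.016),'gr':(-.125,-.044,.016)}[k]
t={'nl':(55,387),'nr':(200,425),'fr':(293,72),'h':(238,297),'tip':(263,416),'rl':(90,324),'rr':(199,351),'fl':(143,119),'fR':(252,145),'gl':(68,388),'gr':(190,421)}
s={'nr':(163,360),'fr':(667,228),'rl':(193,130),'rr':(254,213),'fR':(542,148),'fl':(463,70),'tip':(232,343),'h':(357,249)}
obs=[('top',k,270+u/2.8333,130+v/2.8333) for k,(u,v) in t.items()]+[('scene',k,230+u/4,210+v/4) for k,(u,v) in s.items()]
def res(p): return np.concatenate([proj(n,l2w(p,pt(k,p)))-(u,v) for n,k,u,v in obs])
if __name__=="__main__":
    np.set_printoptions(precision=4,suppress=True)
    r=least_squares(res,[.5,-.35,0,-.09,1.9,.06,0],loss='soft_l1')
    print(r.x); 
    for o,e in zip(obs,r.fun.reshape(-1,2)): print(o[:2],e)
    np.save('lane.npy',r.x)
E
python3 fit.py
```

```text
[ 0.6052 -0.3028 -0.2447 -0.0747  2.0333  0.0707 -0.0007]
('top', 'nl') [-0.3153  0.1786]
('top', 'nr') [0.8271 0.3916]
('top', 'fr') [ 0.2209 -0.2318]
('top', 'h') [-0.0112 -0.2501]
('top', 'tip') [ 0.2226 -0.1292]
('top', 'rl') [-0.3171 -0.5731]
('top', 'rr') [0.5436 0.0832]
('top', 'fl') [-0.21   -0.0546]
('top', 'fR') [0.4279 0.7319]
('top', 'gl') [-0.1216  1.1942]
('top', 'gr') [-0.8882  0.5611]
('scene', 'nr') [-0.4668 -0.1399]
('scene', 'fr') [ 1.3052 -0.6837]
('scene', 'rl') [-0.5708 -0.7512]
('scene', 'rr') [0.0332 0.5934]
('scene', 'fR') [ 0.1932 -0.3274]
('scene', 'fl') [ 0.1612 -0.5561]
('scene', 'tip') [ 0.067  -0.7759]
('scene', 'h') [ 0.5801 -0.0007]
```

The fit is good: lane at (0.605, -0.303) with yaw -14.0°, row rear face at x = -75 mm, and gate at 2.03 rad. The fitted row length of 145 mm matches the text. I'll move above the space behind the row and turn the jaw axis across the lane.

Call:
apply_moves --targets '[[[0.0209, 0.0186, 0], 10.35, 0.03], [[0.0209, 0.0186, 0], 10.35, 0.03], [[0.0209, 0.0186, 0], 10.35, 0.03], [[0.0209, 0.0186, 0], 10.35, 0.03], [[0.0209, 0.0186, 0], 10.35, 0.03], [[0.0209, 0.0186, 0], 10.35, 0.03], [[0.0209, 0.0186, 0], 10.35, 0.03], [[0.0209, 0.0186, 0], 10.35, 0.03], [[0.0209, 0.0186, 0], 10.35, 0.03], [[0.0209, 0.0186, 0], 10.35, 0.03]]'

```text
time_s: 1.35
position: [0.4161, -0.3496, 0.2528]
ee_rot: [-1.452, -2.785, -0.001]
ft_force: [-0.2, -0.4, 0.9]
grip_width: 0.35
```

Call:
apply_moves --targets '[[[0.0209, 0.0186, 0], 10.35, 0.03], [[0.0209, 0.0186, 0], 10.35, 0.03], [[0.0209, 0.0186, 0], 10.35, 0.03], [[0.0209, 0.0186, 0], 10.35, 0.03], [[0, 0, -0.03], 0, 0.03], [[0, 0, -0.04], 0, 0.03], [[0, 0, -0.04], 0, 0.03], [[0, 0, 0], 0, 0.03]]'

```text
time_s: 2.35
position: [0.4965, -0.2741, 0.1398]
ee_rot: [-0.382, -3.111, -0.006]
ft_force: [-1.0, 0.2, 0.0]
grip_width: 0.352
```

```bash
cat > snap.py <<'E'
import sys,cv2
from plant import *
k=sys.argv[1]
a=read_camera("top")[130:340,250:410,::-1]; b=read_camera("scene")[190:340,200:440,::-1]
cv2.imwrite(f"pics/{k}.png",cv2.hconcat([cv2.resize(a,(320,420),interpolation=cv2.INTER_CUBIC),cv2.copyMakeBorder(cv2.resize(b,(480,300),interpolation=cv2.INTER_CUBIC),0,120,0,0,0)]))
print(observe()["position"],observe()["ft_force"])
E
python3 snap.py a1
```

```text
[ 0.4993162  -0.27615983  0.14391169] [ 0.01535434 -0.00389097  0.09902002]
```

View pics/a1.png

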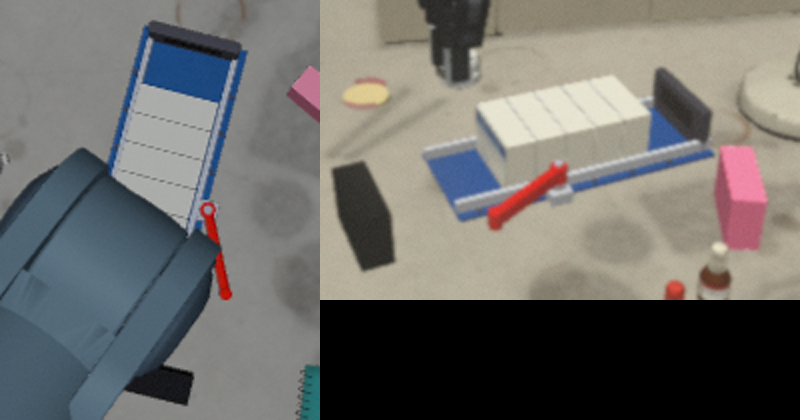

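The gripper hangs above the lane mouth in the scene view, behind the row and clear of the gate. I'll lower it now.

Call:
apply_moves --targets '[[[-0.001, 0, -0.03], 0, 0.03], [[0, 0, -0.03], 0, 0.03], [[0, 0, -0.02], 0, 0.03], [[0, 0, -0.015], 0, 0.03], [[0, 0, -0.013], 0, 0.03], [[0, 0, 0], 0, 0.03], [[0, 0, 0], 0, 0.03]]'

```text
time_s: 3.32
position: [0.4989, -0.2765, 0.036]
ee_rot: [0.383, 3.117, -0.001]
ft_force: [0.5, 0.6, 0.0]
grip_width: 0.351
```

```bash
python3 snap.py a2
```

```text
[ 0.49895065 -0.27660392  0.03614386] [-0.18287472 -0.71285081 -0.76453524]
```

View pics/a2.png

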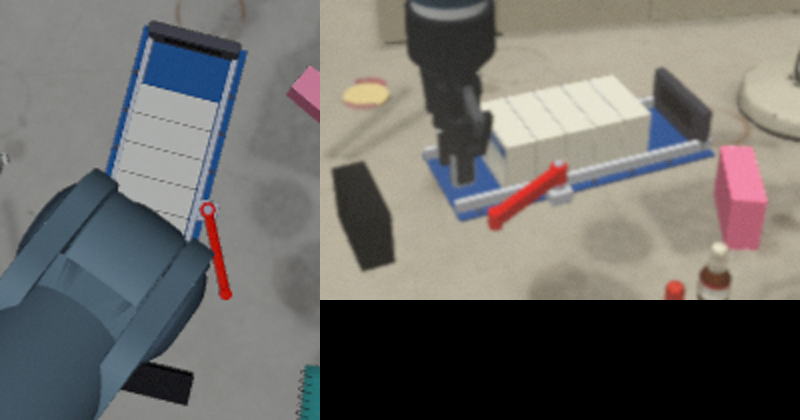

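Call:
apply_moves --targets '[[[0.0078, -0.0019, 0], 0, 0.03], [[0.0078, -0.0019, 0], 0, 0.03], [[0.0049, -0.0012, 0], 0, 0.03], [[0.0049, -0.0012, 0], 0, 0.03]]'

```text
time_s: 3.92
position: [0.5228, -0.282, 0.0349]
ee_rot: [-0.383, -3.115, -0.001]
ft_force: [-6.3, 1.5, 3.1]
grip_width: 0.348
```

Call:
apply_moves --targets '[[[0.0049, -0.0012, 0], 0, 0.03], [[0.0049, -0.0012, 0], 0, 0.03], [[0.0049, -0.0012, 0], 0, 0.03], [[0.0049, -0.0012, 0], 0, 0.03]]'

```text
time_s: 4.42
position: [0.5416, -0.2863, 0.0346]
ee_rot: [-0.383, -3.114, -0.002]
ft_force: [-4.4, 0.1, 0.8]
grip_width: 0.35
```

```bash
python3 snap.py a3
```

```text
[ 0.54267086 -0.28666614  0.0346938 ] [-2.6718572   0.98534799  0.46367517]
```

View pics/a3.png

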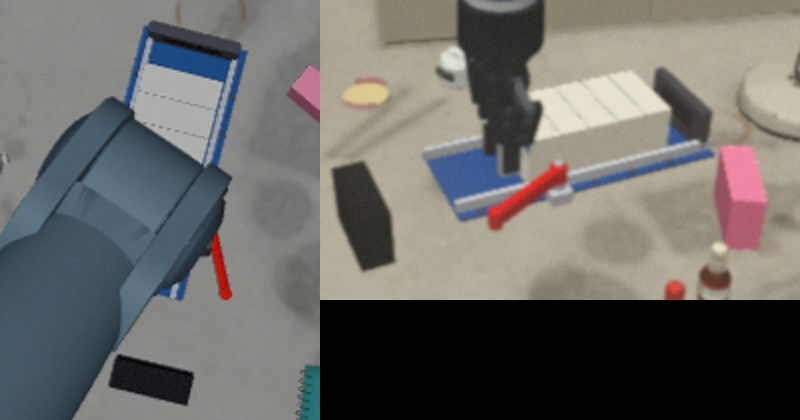

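The row is sliding upright, with about 5 N of push, and the front box is nearing the stop.

Call:
apply_moves --targets '[[[0.0049, -0.0012, 0], 0, 0.03], [[0.0049, -0.0012, 0], 0, 0.03], [[0.0049, -0.0012, 0], 0, 0.03], [[0.0049, -0.0012, 0], 0, 0.03], [[0.0049, -0.0012, 0], 0, 0.03]]'

```text
time_s: 5.15
position: [0.5682, -0.2933, 0.0353]
ee_rot: [0.384, 3.118, 0.0]
ft_force: [-4.2, 0.4, -0.9]
grip_width: 0.351
```

Call:
apply_moves --targets '[[[0.0019, -0.0005, 0], 0, 0.03], [[0.0019, -0.0005, 0], 0, 0.03]]'

```text
time_s: 5.4
position: [0.5717, -0.2942, 0.0353]
ee_rot: [-0.384, -3.118, -0.0]
ft_force: [-4.1, 0.8, -0.5]
grip_width: 0.353
```

Call:
apply_moves --targets '[[[0.0019, -0.0005, 0], 0, 0.03], [[0.0019, -0.0005, 0], 0, 0.03]]'

```text
time_s: 5.65
position: [0.5728, -0.2942, 0.0345]
ee_rot: [-0.384, -3.112, -0.002]
ft_force: [-11.8, 2.3, 3.2]
grip_width: 0.353
```

Call:
apply_moves --targets '[[[0.0015, -0.0004, 0], 0, 0.03], [[0, 0, 0], 0, 0.03], [[0, 0, 0], 0, 0.03]]'

```text
time_s: 6.02
position: [0.5728, -0.2942, 0.0345]
ee_rot: [-0.384, -3.11, -0.002]
ft_force: [-12.4, 3.4, 5.2]
grip_width: 0.352
```

```bash
python3 snap.py a4
```

```text
[ 0.5727567  -0.29411994  0.03448511] [-12.33108158   3.13914331   4.41940277]
```

View pics/a4.png

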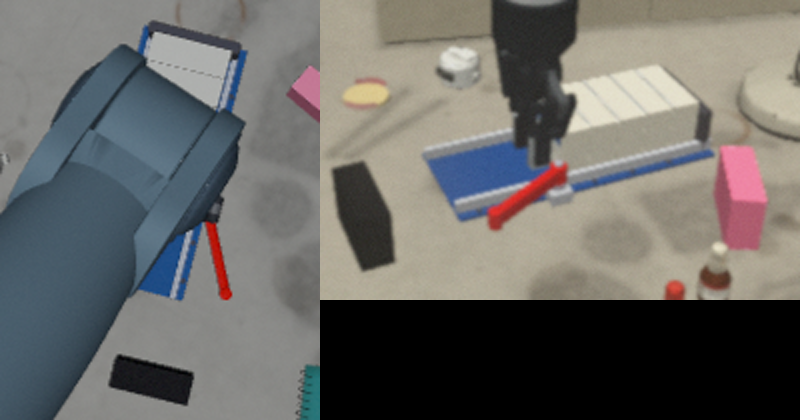

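The row stalled against the stop at 12 N, with the front box flush on the stop in both views. I'll back straight off and rise, then check and measure again.

Call:
apply_moves --targets '[[[-0.0097, 0.0024, 0], 0, 0.03], [[-0.0097, 0.0024, 0], 0, 0.03], [[-0.0097, 0.0024, 0], 0, 0.03], [[-0.0097, 0.0024, 0.0], 0, 0.03], [[-0.0097, 0.0024, 0.03], 0, 0.03], [[-0.02, -0.02, 0.04], 0, 0.0], [[-0.03, -0.05, 0.04], 0, 0.0], [[-0.03, -0.05, 0.03], 0, 0.0], [[-0.03, -0.05, 0], 0, 0.0], [[0, 0, 0], 0, 0.0]]'

```text
time_s: 7.38
position: [0.4211, -0.4492, 0.1699]
ee_rot: [0.393, 3.116, -0.004]
ft_force: [-0.8, 1.2, -0.7]
grip_width: 0.001
```

```bash
python3 snap.py a5
```

```text
[ 0.42271196 -0.44549815  0.16903659] [ 0.13551433 -0.1148803   0.7504649 ]
```

View pics/a5.png

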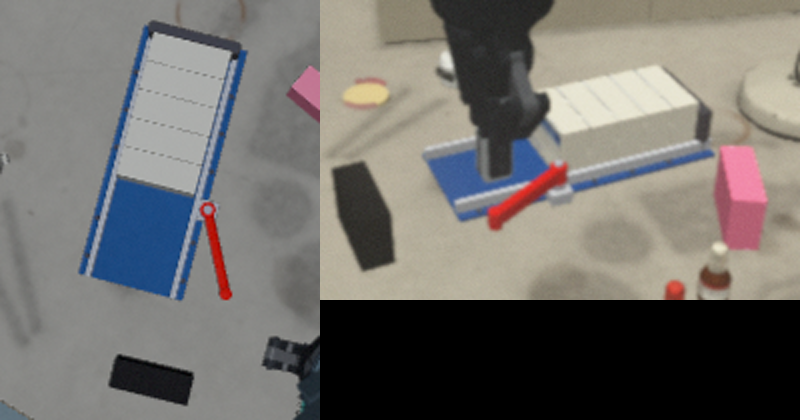

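The row is home in the top view, its rear edge running from about (117,177) to (195,193). The arm is still open. I'll check that edge numerically and compute the waypoints for pushing the gate.

Run:
```python
import numpy as np
from fit import *
np.set_printoptions(precision=4,suppress=True)
p=np.load('lane.npy'); c,s=np.cos(p[2]),np.sin(p[2])
def back(n,u,v,z):
    K=P[n]["camera_matrix"];T=P[n]["world_from_camera"]; d=T[:3,:3]@np.linalg.inv(K)@[u,v,1]; X=T[:3,3]+d*(z-T[2,3])/d[2]
    e=X[:2]-p[:2]; return np.array([c*e[0]+s*e[1],-s*e[0]+c*e[1]])
for a in((117,177),(195,193)): print(back("top",250+a[0]/2,130+a[1]/2,.058))
print("front",[back("top",250+a[0]/2,130+a[1]/2,.058) for a in((152,34),(236,53))])
def pos(q,r,off):
    X=np.array([-.0305-r*np.sin(q)-off*np.cos(q), -.056+r*np.cos(q)-off*np.sin(q),.046]); return l2w(p,X)[:2]
q0=p[4]; print("start",pos(q0,.062,.045), "yaw",90+np.degrees(q0+p[2]))
prev=pos(q0,.062,.045)
qs=[q0]+list(np.radians(np.arange(110,-1,-10)))
for q in qs:
    w=pos(q,.062,.016); print(round(np.degrees(q),1),w,w-prev); prev=w
```

```text
[-0.0235  0.038 ]
[-0.0197 -0.0395]
front [array([0.1213, 0.0403]), array([ 0.1235, -0.0442])]
start [ 0.5113 -0.4071] yaw 192.47795133293982
116.5 [ 0.505  -0.3787] [-0.0063  0.0283]
110.0 [ 0.5021 -0.3721] [-0.0029  0.0066]
100.0 [ 0.4991 -0.3613] [-0.003   0.0108]
90.0 [ 0.498  -0.3502] [-0.0011  0.0111]
80.0 [ 0.4989 -0.3391] [0.0009 0.0111]
70.0 [ 0.5017 -0.3283] [0.0028 0.0108]
60.0 [ 0.5064 -0.3181] [0.0046 0.0102]
50.0 [ 0.5127 -0.309 ] [0.0063 0.0092]
40.0 [ 0.5205 -0.301 ] [0.0078 0.008 ]
30.0 [ 0.5296 -0.2945] [0.0091 0.0065]
20.0 [ 0.5397 -0.2897] [0.0101 0.0048]
10.0 [ 0.5505 -0.2868] [0.0108 0.003 ]
0.0 [ 0.5616 -0.2857] [0.0111 0.0011]
```

Call:
apply_moves --targets '[[[0.009, 0.004, 0], 10.6, 0], [[0.009, 0.004, 0], 10.6, 0], [[0.009, 0.004, 0], 10.6, 0], [[0.009, 0.004, 0], 10.6, 0], [[0.009, 0.004, 0], 10.6, 0], [[0.009, 0.004, 0], 10.6, 0], [[0.009, 0.004, 0], 10.6, 0], [[0.009, 0.004, 0], 10.6, 0], [[0.009, 0.004, 0], 10.6, 0], [[0.009, 0.004, 0], 10.6, 0]]'

```text
time_s: 8.72
position: [0.5143, -0.403, 0.1688]
ee_rot: [-2.269, 2.173, 0.002]
ft_force: [0.1, 0.1, -0.5]
grip_width: -0.003
```

Call:
apply_moves --targets '[[[0, 0, 0], 10.6, 0], [[0, 0, 0], 0, 0], [[0, 0, 0], 0, 0]]'

```text
time_s: 9.1
position: [0.5136, -0.4044, 0.1691]
ee_rot: [-2.45, 1.966, 0.001]
ft_force: [0.1, -0.1, 0.3]
grip_width: -0.002
```

```bash
python3 snap.py a6
```

```text
[ 0.51338387 -0.40491071  0.16918412] [-0.30323246  0.21356977  0.03419982]
```

View pics/a6.png

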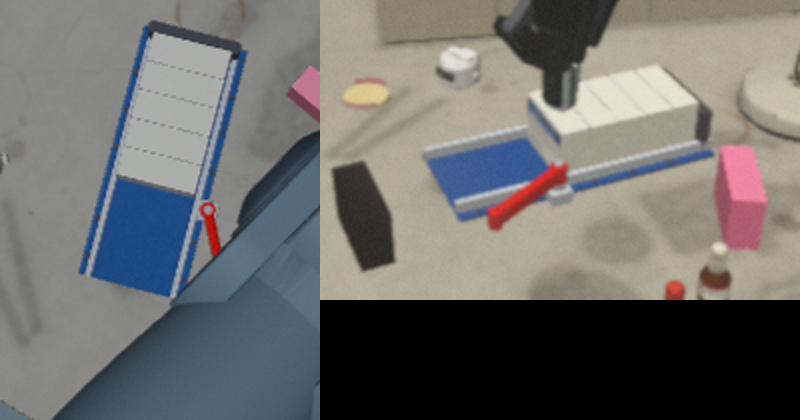

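Call:
apply_moves --targets '[[[-0.002, -0.002, -0.03], 0, 0], [[0, 0, -0.03], 0, 0], [[0, 0, -0.03], 0, 0], [[0, 0, -0.02], 0, 0], [[0, 0, -0.013], 0, 0], [[0, 0, 0], 0, 0], [[0, 0, 0], 0, 0]]'

```text
time_s: 10.07
position: [0.5119, -0.408, 0.0473]
ee_rot: [2.451, -1.965, 0.003]
ft_force: [0.1, -0.1, 0.5]
grip_width: -0.003
```

```bash
python3 snap.py a7
```

```text
[ 0.5120717  -0.40812859  0.04755421] [-0.49568103  0.43688265  0.1835281 ]
```

View pics/a7.png

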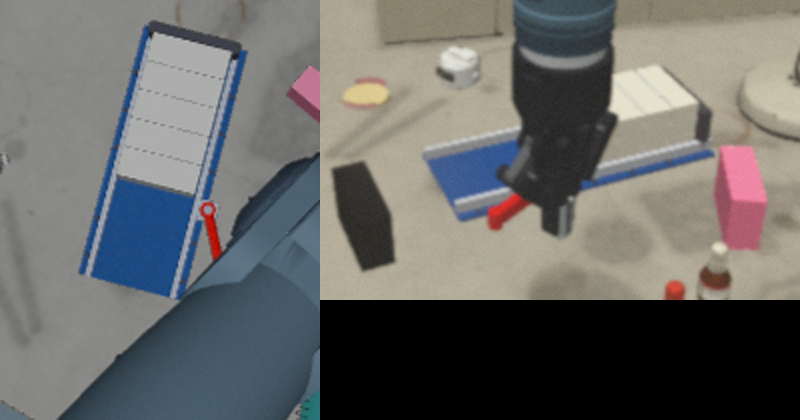

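The shut fingers are down on the open side of the arm at about (557,230) in the scene crop, clear of the hinge and lane. I'll move to contact and follow the arc.

Call:
apply_moves --targets '[[[-0.0025, 0.01, -0.001], 0, 0], [[-0.0025, 0.01, 0], 0, 0], [[-0.002, 0.0094, 0], 0, 0], [[-0.0029, 0.0066, 0], -6.5, 0], [[-0.0017, 0.0054, 0], -5, 0], [[-0.0013, 0.0054, 0], -5, 0]]'

```text
time_s: 10.92
position: [0.4982, -0.36, 0.0454]
ee_rot: [2.141, -2.299, 0.0]
ft_force: [-0.0, -0.2, -0.5]
grip_width: -0.001
```

```bash
python3 snap.py a8
```

```text
[ 0.49818564 -0.35955501  0.0453386 ] [-0.38372167  0.30613919 -0.36442862]
```

View pics/a8.png

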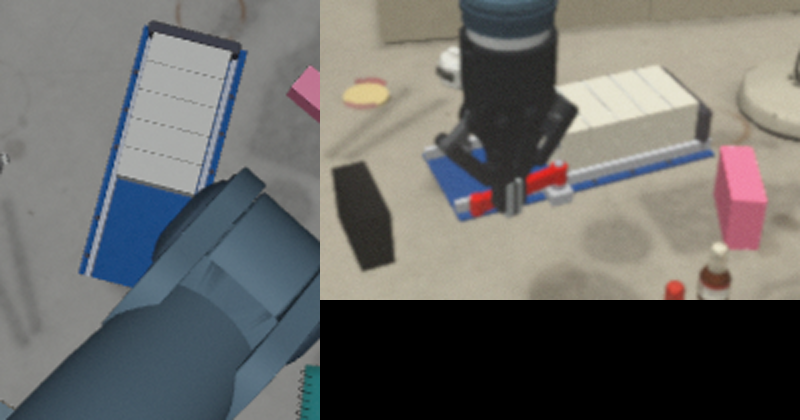

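The arm has started to turn, to about 100°, with the fingers against its outer side. I'll continue along the arc.

Call:
apply_moves --targets '[[[-0.0008, 0.0055, 0], -5, 0], [[-0.0003, 0.0056, 0], -5, 0], [[0.0002, 0.0056, 0], -5, 0], [[0.0007, 0.0055, 0], -5, 0], [[0.0012, 0.0054, 0], -5, 0], [[0.0016, 0.0054, 0], -5, 0], [[0.0021, 0.0052, 0], -5, 0], [[0.0025, 0.005, 0], -5, 0], [[0.003, 0.0047, 0], -5, 0], [[0.0033, 0.0045, 0], -5, 0]]'

```text
time_s: 12.28
position: [0.5115, -0.3078, 0.0452]
ee_rot: [0.971, -2.987, -0.001]
ft_force: [-0.8, -1.0, 1.2]
grip_width: -0.004
```

```bash
python3 snap.py a9
```

```text
[ 0.5120223  -0.30760506  0.04524609] [ 0.53621211 -0.25828532 -0.00067264]
```

View pics/a9.png

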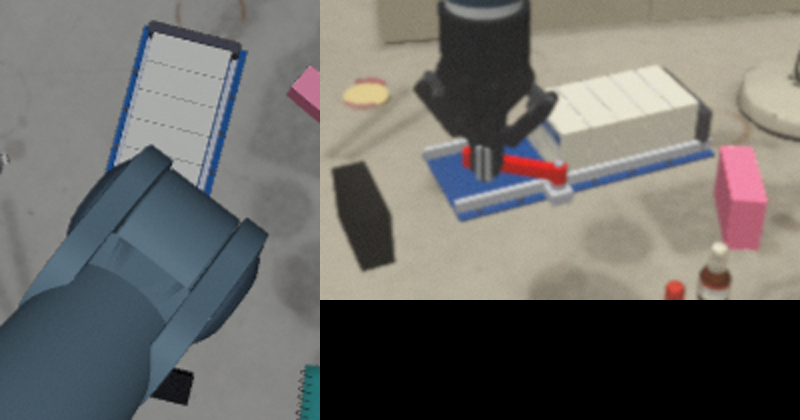

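Call:
apply_moves --targets '[[[0.0037, 0.0042, 0], -5, 0], [[0.0041, 0.0038, 0], -5, 0], [[0.0044, 0.0034, 0], -5, 0], [[0.0047, 0.0031, 0], -5, 0], [[0.005, 0.0026, 0], -5, 0], [[0.0051, 0.0022, 0], -5, 0], [[0.0053, 0.0017, 0], -5, 0], [[0.0055, 0.0013, 0], -5, 0], [[0, 0, 0], 0, 0]]'

```text
time_s: 13.5
position: [0.5499, -0.2859, 0.0452]
ee_rot: [0.102, 3.14, 0.0]
ft_force: [-0.0, 0.3, 0.5]
grip_width: -0.001
```

```bash
python3 snap.py a10
```

```text
[ 0.54969645 -0.28600368  0.04527625] [ 0.41561099 -0.36202593  0.43553939]
```

View pics/a10.png

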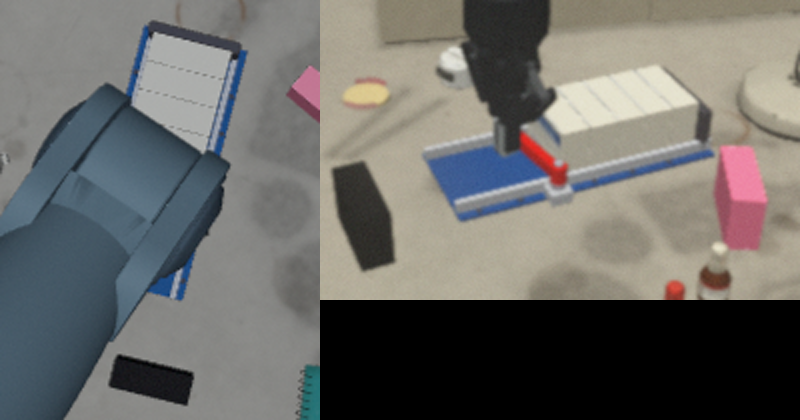

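Call:
apply_moves --targets '[[[0.0036, 0.0006, 0], -3.3, 0], [[0.0036, 0.0004, 0], -3.3, 0], [[0.002, 0.0, 0], -3.4, 0], [[0.0, 0.0, 0], 0, 0]]'

```text
time_s: 14.1
position: [0.5587, -0.285, 0.0452]
ee_rot: [-0.378, -3.119, -0.0]
ft_force: [-0.7, -0.2, 0.0]
grip_width: -0.0
```

Call:
apply_moves --targets '[[[0.0019, -0.0005, 0], 0, 0], [[0.0, 0.0, 0], 0, 0]]'

```text
time_s: 14.35
position: [0.5608, -0.2854, 0.0452]
ee_rot: [-0.38, -3.119, -0.0]
ft_force: [-0.1, 0.9, -0.1]
grip_width: -0.001
```

Call:
apply_moves --targets '[[[0.0019, -0.0005, 0], 0, 0], [[0.0, 0.0, 0], 0, 0]]'

```text
time_s: 14.6
position: [0.5616, -0.2856, 0.0451]
ee_rot: [-0.381, -3.116, -0.001]
ft_force: [-5.6, 1.5, 3.7]
grip_width: -0.003
```

```bash
python3 snap.py a11
```

```text
[ 0.56162033 -0.2855884   0.04507416] [-4.72777051  1.87437272  2.97378066]
```

View pics/a11.png

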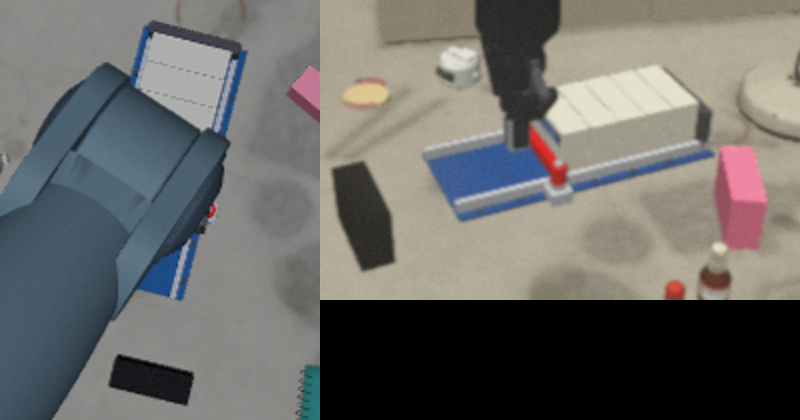

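The force rose at exactly the predicted closed position, so the arm is at its stop. Now I'll back off and move clear.

Call:
apply_moves --targets '[[[-0.005, 0.0012, 0], 0, 0], [[-0.0097, 0.0024, 0], 0, 0], [[-0.0097, 0.0024, 0.0], 0, 0], [[-0.0097, 0.0024, 0.02], 0, 0], [[-0.0097, 0.0024, 0.04], 0, 0], [[-0.02, -0.02, 0.04], 0, 0.0], [[-0.03, -0.05, 0.04], 0, 0.0], [[-0.03, -0.05, 0.02], 0, 0.0], [[-0.03, -0.05, 0], 0, 0.0], [[0, 0, 0], 0, 0.0]]'

```text
time_s: 15.95
position: [0.4102, -0.4431, 0.2026]
ee_rot: [0.39, 3.115, -0.005]
ft_force: [1.1, 1.0, -1.6]
grip_width: 0.001
```

Call:
apply_moves --targets '[[[-0.03, -0.03, 0], 0, 0], [[-0.03, -0.03, 0], 0, 0], [[0, 0, 0], 0, 0], [[0, 0, 0], 0, 0]]'

```text
time_s: 16.45
position: [0.3529, -0.4984, 0.2013]
ee_rot: [0.38, 3.118, 0.001]
ft_force: [0.8, 0.7, -0.8]
grip_width: 0.002
```

```bash
python3 snap.py a12
python3 - <<'E'
import cv2
from plant import *
cv2.imwrite("pics/f.png",read_camera("top")[:,:,::-1])
E
```

```text
[ 0.35335492 -0.49816933  0.20103671] [-0.7114563  -0.14394169  0.72685529]
```

View pics/a12.png

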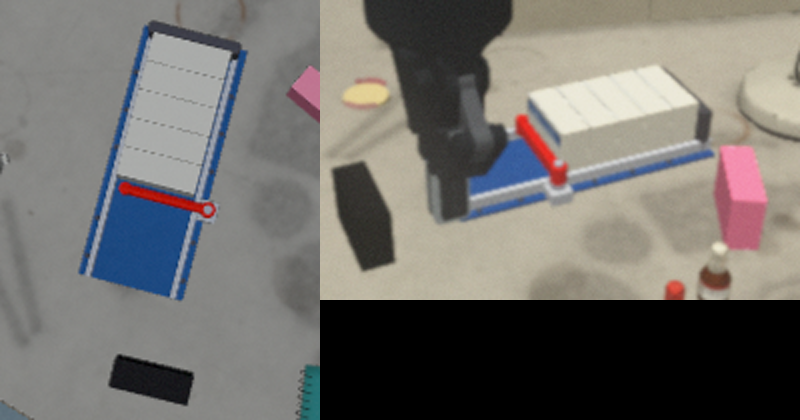

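View pics/f.png

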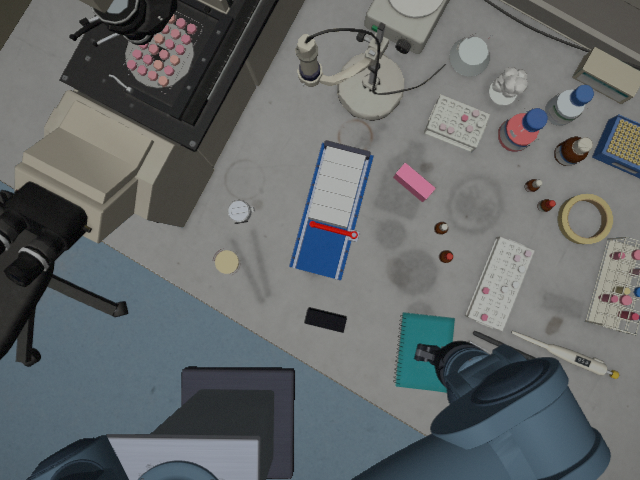

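In the final top view the row is flush to the stop and the arm lies straight across behind it, from hinge (354,235) to tip (312,224). The bystanders and look-alikes look unmoved and the robot is clear.

Run:
```python
from plant import *
import numpy as np
from fit import *
p=np.load('lane.npy')
for q in(0,.06,.12): p[4]=q; print(q,(proj("top",l2w(p,pt('tip',p)))-[250,130])*2)
print((proj("top",l2w(p,pt('h',p)))-[250,130])*2)
close_job()
```

```text
0 [124.92508307 187.74435664]
0.06 [123.7771894  192.74558142]
0.12 [122.93123849 197.80812525]
[207.97967411 209.14931282]
the job is handed in; nothing more can be done
```

The row of five boxes is home against the end stop and the red arm is closed across the lane behind it. I handed the job in at about 16.6 s of the 64 s allowed; it gave no verdict.

- **Pushing the row:** I pushed with two spread fingertips low on the last box until it stalled against the end stop at about 12 N, with the arm still open. I then swung the arm shut along its arc with the fingers closed, until it met its stop at about 5 N, and moved clear.
- **Row check:** In the top view the rear edge of the row measured between x = -19.7 and -23.5 mm, against a target of -20 mm and a limit of -24 mm. The left corner of that edge reads close to the limit. The front edge read about 2 mm short of the stop and the row length came out at the right 145 mm. I therefore put the difference down to a small image offset, not slack.
- **Arm check:** The arm tip was seen at (124, 188) in the enlarged picture; a fully closed arm should be at (124.9, 187.7), so the joint is at about 0.
- **Other things:** The boxes stood upright in every view. By eye, the bystanders and look-alike boxes had not moved. Nothing disagreed apart from that offset of about 2 mm.

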